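# Clear the V-block fixture, fetch the brass bar from the offcut crate and clamp it

### The job

Get the brass bar ready for welding: first lift the blue can off the V-blocks and set it down gently, upright on the bare bench close beside the fixture. Then take the round brass bar out of the offcut crate, leaving the other offcuts in the crate, lay it (do not drop it) in the grooves of both V-blocks, centred under the clamp, and push the red clamp handle all the way down so that the pad grips the bar. Keep the can upright and leave the grinder, hammer and square where they lie.

Things in the scene. Friction and masses are not known exactly. Their poses are not given: they have to be found in the camera images.
- fixture: Weld fixture, screwed down; z up, origin on the bench midway between two steel V-blocks. Grey base plate 12 mm thick: x -95 to 95, y -45 to 180 mm. V-blocks 40 (x) x 50 (y) mm, centred at x = -48 and 48 mm (56 mm clear between), flat tops 52 mm above the bench. Their 90-degree grooves run along x at y = 0, 30 mm wide, 15 mm deep. A toggle clamp stands at +y (see clamp_pivot).
- v_seat (a point): The point on the fixture where the centre of the brass bar belongs: between the two V-blocks, on the axis of a 22 mm bar lying in the grooves (53 mm above the bench), right under the closed clamp pad. Its axes are the fixture's.
- clamp_pivot (a point): Turning axis (along the fixture's x) of the toggle clamp's arm, at y = 100, z = 95 mm of the fixture. The clamp stands on a riser 50 mm wide, 60 mm high, y = 90 to 176 mm. The arm is 111 mm long, 16 mm wide. Open it stands upright, its end 205 mm above the bench at y = 115 to 125 mm, its pad jutting 36 mm towards the V-blocks (to y = 80 mm). Closed it lies level over them.
- clamp_arm (a joint): Angle of the clamp arm, rad: 0 open (upright, 10 degrees past the vertical), about 1.75 closed (level, the pad on the bar). It is driven by the red handle through the toggle link.
- handle_grip (a point): On the axis of the red toggle handle, 120 mm from its hinge; the handle points along this point's y. Round grip 20 mm thick, 65 to 155 mm from the hinge. Open it leans to the fixture's +y, 67 degrees above level, hinge at y = 120, z = 92 mm of the fixture; closed it lies level (or 4 degrees below) on its stop, pointing to +y, hinge at y = 100, z = 115 mm. Stays where left; under 10 N closes it.
- clamp_pad: Black rubber pad (18 mm diameter, 13 mm high, up to 8 mm sprung travel) on the spindle at the end of the clamp arm, 100 mm from the arm's turning axis. Origin in the middle of its pressing face; closed, it bears on the top of the bar at its middle.
- can: Blue lidded steel can, 100 mm diameter, 93 mm high to the lid, 0.3 to 0.65 kg, upright, standing across the V-block tops at the start. Origin at the centre of its underside, z up. A fixed hoop handle stands over the lid in its x-z plane.
- can_handle (a point): Middle of the can's black handle grip: a level round bar 14 mm thick and 46 mm long along the can's x, 132 mm above the can's underside and 39 mm above its lid. The hoop's steel legs come down at 36 mm either side.
- crate: Open green-painted wooden offcut crate, fixed: 216 (x) x 276 (y) x 55 mm high outside, walls and floor 8 mm. Origin under its centre on the bench. Holds four bars side by side, lying roughly along its x (within 7 degrees), about 56 mm apart, and four loose flat strips lying across the ends of the bars.
- brass_bar: The target: yellow brass round bar, 22 mm diameter, 160 mm long, 0.35 to 0.65 kg. Origin at its centre, x along its axis (y and z may be turned about it). Lies on the crate floor in any of the four places; flat strips lie across it near both ends, leaving its middle 75 mm bare, and slide off when the bar is lifted.
- steel_round: Offcut: bright steel round bar, 22 mm diameter, 160 mm long. Origin at its centre, x along it. Stays in the crate.
- alu_square: Offcut: aluminium square bar, 22 x 22 x 160 mm. Origin at its centre, x along it. Stays in the crate.
- dark_hex: Offcut: dark steel hexagon bar, 22 mm across flats, 160 mm long. Origin at its centre, x along it. Stays in the crate.
- strip_a: Offcut: grey flat strip 25 (x) x 100 (y) x 6 mm, lying across two neighbouring bars near the crate's +x end. Origin at the centre of its underside. May shift, but stays in the crate.
- strip_b: Offcut: dark flat strip 25 (x) x 100 (y) x 6 mm, lying across two neighbouring bars near the crate's -x end. Origin at the centre of its underside. May shift, but stays in the crate.
- strip_c: Offcut: steel flat strip 20 (x) x 100 (y) x 6 mm, lying across two neighbouring bars near the crate's -x end. Origin at the centre of its underside. May shift, but stays in the crate.
- strip_d: Offcut: aluminium flat strip 30 (x) x 100 (y) x 6 mm, lying across two neighbouring bars near the crate's +x end. Origin at the centre of its underside. May shift, but stays in the crate.
- grinder: Bystander: blue angle grinder lying disc up, beyond the crate; 270 mm long along x, with a 135 mm disc guard centred at x = 65 mm, 83 mm high. Origin on the bench under the body. Leave alone.
- hammer: Bystander: hammer lying on the bench beyond the fixture, about 260 mm long along x. Leave alone.
- square: Bystander: engineer's square lying flat on the bench beyond the clamp handle: dark stock 18 x 75 x 14 mm, blade 120 x 22 x 4 mm along x; all lies within 85 mm of its origin. Leave alone.
Not all that is in view belongs to the job. What is shaped like the can but green or purple is not meant.

How it is judged:
By the outcome, as a careful person would: the job done as asked, in the order asked, and still so for the second after the job is handed in, with the robot touching nothing.
It also fails if it takes over 56 s, if anything falls off the work surface, if the arm or the gripper's body presses on something with over 40 N, if the wrist force passes 120 N, or if a joint passes its speed limit or range.

### The arm

A 6-joint arm with a two-finger parallel gripper is mounted at the origin on the work surface. World frame = base frame: x ahead of the robot, y to its left, z up, the work surface at z = 0. Lengths are in m, angles in rad, forces in N, time in s.
With the tool pointing down it reaches from about 0.35 to 0.775 m from the base axis. Payload 5.5 kg.
Tool frame: the origin (TCP) lies on the centre line of the jaws, within the pads' length; the fingertips stand 19 mm ahead of it and the grasp point (between the pads) is the TCP (bot.tcp_to_tips is the distance from the TCP to the fingertips, in m); z points along the fingers, y is the line along which they close (so a half turn about z gives the same grasp; the last joint's range is limited). The gripper opens to 85 mm and grips with 20 to 120 N. Pads are 22 mm wide; open, the fingers measure 114 mm over their backs; the gripper's body (76 mm by 85 mm) begins 54 mm behind the grasp point. The pads swing forward as they close: fully open they stand 13 mm farther back than shut.
Start: joints at [-1.311, 0.313, 0.046, 1.304, 0, 1.431], TCP at [0.224, -0.53, 0.25] pointing down, gripper open.
Joint ranges: [-2.76, 2.76], [-0.86, 1.69], [-1.03, 1.26], [-2.2, 2.34], [-1.47, 1.5], [-3.14, 3.14]. Speed limits (rad/s): [2.57, 2.57, 3.14, 3.14, 3.14, 3.14].

### API

Orientations are given as a unit quaternion [w, x, y, z].
In Python, from workcell import bot gives the robot as it stands.
- The arm moves only by the tool send_rows, never from a script. Its argument "steps" is a list of rows, each a list of 5 numbers: the shift along the world's x, y, z normalised to -1 to 1, where 1 is 50 cm, then the turn about the world's z normalised to -1 to 1, where 1 is 360 degrees, then the opening in per cent of the stroke, from 0 (shut) to 100 (fully open). A call has 1 to 10 rows; each row is the pose to reach, as a shift and turn from the pose commanded when the call began, turning the shorter way round; what a row does not reach only later rows make up. A row lasts 1/12 s, in which the tool goes at most 41.7 mm and 7.16 degrees, less where a joint would pass 70% of its speed; a pose out of reach is approached as far as the arm can. A call with a number of a shift or a turn outside -1 to 1 is refused whole. A call with a gripper value outside its range is refused whole. The fingers move at their own pace and stop on an object; "force" is the grip in N (left out, the last holds). Time passes only in rows, so rows that repeat a pose let the fingers close. It gives the time, the measured TCP pose, the force, the opening and the grip force at its end, in the units of the state.
- bot.get_obs(): the state, without advancing time (a new reading comes with each control period).
- bot.grab_frame(name): name is "side" or "top"; returns the picture (480x640x3 uint8, blue, green, red); there is no depth.
- bot.get_calibration(name): a dict with "vfov" (degrees; the focal length in pixels is half the picture's height over the tangent of half this angle, whatever the lens; pixels are square), "cx", "cy" (the principal point, pixels), "origin" and "attitude" of the camera in the world. Camera axes: x right, y up, looking along -z (the intrinsics and any distortion apply to the point x, -y, -z); pixel columns grow to the right and rows downward; lengths in m; the calibration is good to about 2 mm. A picture is of the moment at which its call begins. get_calibration takes no time and is no camera call.
- bot.close_job(): hands the job in; it is judged then, once.
The state is a dict: "t": time; "joint_pos": joint angles; "qd": joint speeds; "joint_efforts": joint torques, N m; "tcp_pos": TCP position; "ee_rot": TCP orientation; "force": force on the tool from outside, world axes, zero at the start; "ft_torque": the same for the moment, N m; "gripper_width": finger opening in m; "grip_force": force on a finger pad.
Only numpy, scipy, OpenCV 4.12 (cv2) and the standard library are available. Lean on these libraries where they do the work, as an engineer would, in place of code of your own. Each camera call takes 0.05 s, during which the arm holds its last target. There are 200 camera calls.

## Working session

There is one attempt and no reset: what is moved stays moved. The work goes in short steps, Python scripts to look and compute and a tool call to move; the robot and the scene stay as the last step left them, time stands still between calls to the robot, and variables do not carry over. Pictures are saved under pics/ and viewed, at most 13 in all, crops included, and the job is handed in when it is done.

Besides the shell and the picture viewer there is one more tool, called after "Emit:" as name(argument=value, ...), one argument or row to a line, values as JSON. send_rows: Moves the arm, as the interface text tells. Scaled input: -1 to 1 covers 50 cm each way for a shift and 360 degrees each way for a turn. Its arguments: {"type":"object","properties":{"steps":{"type":"array"},"force":{"type":"number"}},"required":["steps"]}

```bash
mkdir -p pics; ls
python3 - <<'E'
from workcell import bot
import cv2
for n in ("top","side"):
    cv2.imwrite(f"pics/{n}0.png",bot.grab_frame(n)); print(n,bot.get_calibration(n))
print(bot.get_obs(), bot.tcp_to_tips)
E
```

```text
pics
top {'vfov': 56.81108160567592, 'cx': 314.3017112417656, 'cy': 245.14422707846566, 'origin': array([ 0.36111971, -0.00124301,  1.11933234]), 'attitude': array([ 0.70668863,  0.04960495, -0.05904706, -0.7033093 ])}
side {'vfov': 54.88780123504938, 'cx': 314.324536466993, 'cy': 237.46692723297977, 'origin': array([0.24986404, 0.67258939, 0.73751075]), 'attitude': array([-0.17779167, -0.08783669,  0.40780192,  0.89127573])}
{'t': 0.1, 'joint_pos': array([-1.31060554e+00,  3.13949076e-01,  4.51073532e-02,  1.30363242e+00,
       -1.81309202e-05,  1.43120673e+00]), 'qd': array([-0.00024506,  0.00038484,  0.00047574,  0.00165797, -0.00078547,
       -0.00021221]), 'joint_efforts': array([ 2.34693834e-03, -4.81726635e+01,  2.99244171e+01,  1.27464309e-02,
       -7.47637591e-05,  1.73295490e-05]), 'tcp_pos': array([ 0.22367912, -0.52924192,  0.24949055]), 'ee_rot': array([-8.36834952e-04,  9.80088040e-01,  1.98561651e-01, -5.96048592e-05]), 'force': array([ 0.00214609,  0.89033852, -1.48909296]), 'ft_torque': array([0.00964607, 0.06028002, 0.0309225 ]), 'grip_force': 0.0, 'gripper_width': 0.08528250661696715} 0.019
```

View pics/top0.png

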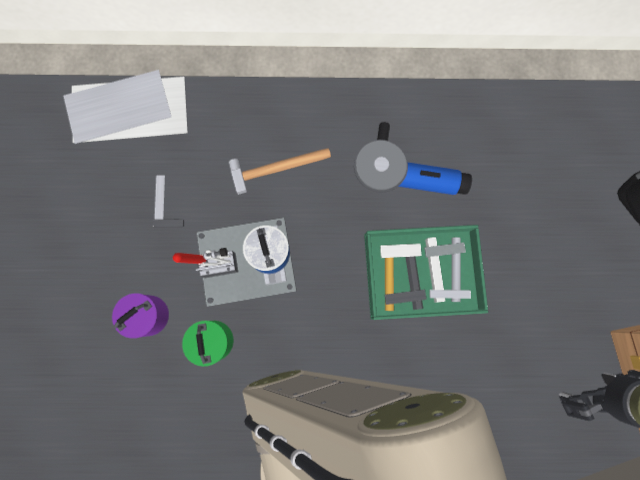

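View pics/side0.png

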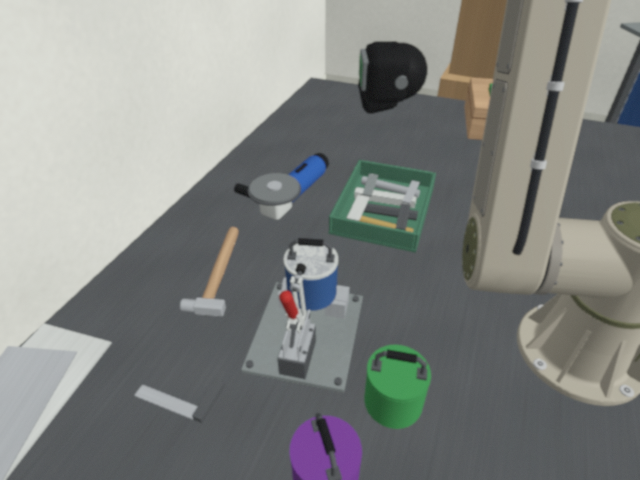

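The top view shows the fixture at about (246,262), the can lid at (266,248), the crate at (427,273) with brass as the leftmost bar at (389,282), and the red handle at (190,259). Green and purple decoys sit lower left.

```bash
cat > h.py <<'E'
import numpy as np, cv2
from scipy.spatial.transform import Rotation as R
from workcell import bot
def cam(n):
    c=bot.get_calibration(n); q=c['attitude']
    return R.from_quat([q[1],q[2],q[3],q[0]]).as_matrix(), np.array(c['origin']), 240/np.tan(np.radians(c['vfov'])/2), c['cx'],c['cy']
def w(n,u,v,z):
    M,o,f,cx,cy=cam(n); d=M@np.array([(u-cx)/f,-(v-cy)/f,-1]); return o+d*(z-o[2])/d[2]
def px(n,p):
    M,o,f,cx,cy=cam(n); d=M.T@(np.array(p)-o); return np.array([cx+f*d[0]/-d[2],cy-f*d[1]/-d[2]])
def crop(n,u0,v0,wd,ht,s,out,im=None):
    im=bot.grab_frame(n) if im is None else im
    cv2.imwrite(out,cv2.resize(im[v0:v0+ht,u0:u0+wd],None,fx=s,fy=s,interpolation=cv2.INTER_CUBIC))
E
python3 - <<'E'
from h import *
im=cv2.imread('pics/top0.png')
a=cv2.resize(im[210:310,165:305],None,fx=5.5,fy=5.5,interpolation=cv2.INTER_CUBIC)
cv2.imwrite('pics/fix.png',a)
crop('top',360,220,133,100,6,'pics/crate.png',im)
E
```

```text
(no output)
```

View pics/fix.png

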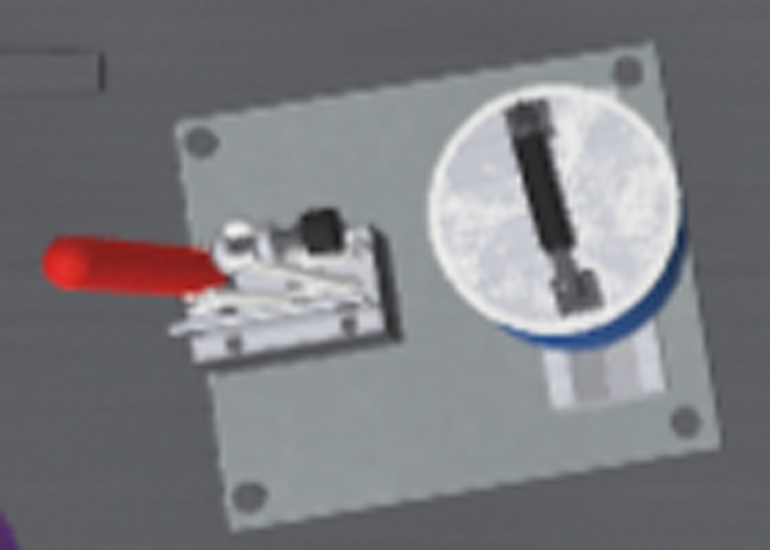

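View pics/crate.png

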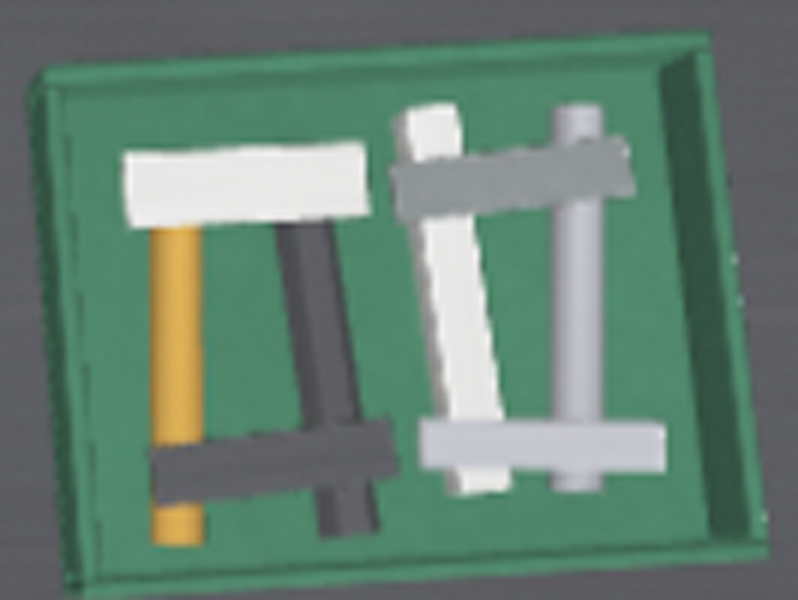

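The crops show the plate corners at crop (177,125), (655,42), (720,445), (232,530), the lid centre at (555,210) and the grip middle at about (543,193). The brass bar runs up column 177 with its lower end at row 545.

```bash
cat >> h.py <<'E'
def fx(x,y,z): return w('top',165+(x+.5)/5.5-.5,210+(y+.5)/5.5-.5,z)
def cr(x,y,z): return w('top',360+(x+.5)/6-.5,220+(y+.5)/6-.5,z)
E
python3 - <<'E'
from h import *
np.set_printoptions(precision=4,suppress=True)
W=np.array([fx(*p,.012)[:2] for p in [(177,125),(655,42),(720,445),(232,530)]])
F=np.array([[.095,.18],[.095,-.045],[-.095,-.045],[-.095,.18]])
a=F-F.mean(0); b=W-W.mean(0)
th=np.arctan2((a[:,0]*b[:,1]-a[:,1]*b[:,0]).sum(),(a*b).sum()); M=np.array([[np.cos(th),-np.sin(th)],[np.sin(th),np.cos(th)]])
o=W.mean(0)-M@F.mean(0)
print('fix',o,np.degrees(th),'resid mm',1e3*(F@M.T+o-W))
lid=fx(555,210,.145); g=fx(543,193,.184); a1=fx(522,120,.184);b1=fx(578,285,.184)
print('lid',lid,'in fix',M.T@(lid[:2]-o),'grip',g,'hoop ends',a1,b1,'mid',(a1+b1)/2,'len',np.linalg.norm(a1-b1),'ang',np.degrees(np.arctan2(*(a1-b1)[[1,0]])))
g1=fx(528,140,.184);g2=fx(563,250,.184);print('gripends',g1,g2,np.linalg.norm(g1-g2),np.degrees(np.arctan2(*(g1-g2)[[1,0]])))
C=np.array([cr(*p,.055)[:2] for p in [(42,75),(708,35),(767,555),(75,588)]])
print('crate',C.mean(0),np.linalg.norm(C[0]-C[1]),np.linalg.norm(C[1]-C[2]),np.degrees(np.arctan2(*(C[0]-C[3])[::-1])),np.degrees(np.arctan2(*(C[1]-C[2])[::-1])))
print('C',C)
e=cr(178,546,.014); t=cr(177,235,.019); print('brass low end',e,'pt',t,np.degrees(np.arctan2(*(t-e)[[1,0]])))
for nm,p,z in [('green',(207,343),.093),('purple',(138,316),.093),('red tip',None,.23)]:
    print(nm,w('top',*(p or (176,258)),z))
# handle geometry in the world open
for s in (.065,.12,.155):
    y=.12+s*np.cos(np.radians(67)); z=.092+s*np.sin(np.radians(67)); p=np.r_[M@[0,y]+o,z]; print('handle',p,px('top',p))
p=np.r_[M@[0,0.0]+o,.053];print('vseat',p)
for y in (.22,.255): print('closed handle',np.r_[M@[0,y]+o,.115])
E
```

```text
fix [0.5035 0.0894] 10.135512349548739 resid mm [[ 1.4205  1.8363]
 [ 0.5608 -0.7519]
 [-0.6513 -2.191 ]
 [-1.33    1.1066]]
lid [0.5057 0.0942 0.145 ] in fix [0.003  0.0043] grip [0.5065 0.0951 0.184 ] hoop ends [0.5352 0.1039 0.184 ] [0.4708 0.0809 0.184 ] mid [0.503  0.0924 0.184 ] len 0.06844547968320572 ang 19.628807334290503
gripends [0.5273 0.1014 0.184 ] [0.4843 0.0869 0.184 ] 0.04538275846093307 18.559746381779217
crate [ 0.4642 -0.2851] 0.2740185978962263 0.21085596830677966 2.8088406679218623 3.3786089996696287
C [[ 0.5592 -0.1428]
 [ 0.5776 -0.4162]
 [ 0.3671 -0.4286]
 [ 0.3531 -0.1529]]
brass low end [ 0.37   -0.2015  0.014 ] pt [ 0.4984 -0.203   0.019 ] -0.6807635710304354
green [0.2955 0.2266 0.093 ]
purple [0.355  0.3853 0.093 ]
red tip [0.4712 0.2651 0.23  ]
handle [0.4779 0.2325 0.1518] [201.6245 259.5154]
handle [0.4741 0.2536 0.2025] [185.5169 258.3132]
handle [0.4717 0.2671 0.2347] [174.3051 257.4764]
vseat [0.5035 0.0894 0.053 ]
closed handle [0.4648 0.3059 0.115 ]
closed handle [0.4586 0.3404 0.115 ]
```

Emit:
send_rows(
  steps=[
    [0.26,0.6,0.1,0.19,50],
    [0.26,0.6,0.1,0.19,50],
    [0.26,0.6,0.1,0.19,50],
    [0.26,0.6,0.1,0.19,50],
    [0.26,0.6,0.1,0.19,50],
    [0.26,0.6,0.1,0.19,50],
    [0.26,0.6,0.1,0.19,50],
    [0.26,0.6,0.1,0.19,50],
    [0.26,0.6,0.1,0.19,50],
    [0.26,0.6,0.1,0.19,50],
  ],
  force=60,
)

```text
t: 0.93
tcp_pos: [0.3546, -0.2273, 0.3008]
ee_rot: [0.0, 0.695, 0.719, 0.0]
force: [-0.6, -0.1, -0.0]
gripper_width: 0.0427
grip_force: 0.0
```

Emit:
send_rows(
  steps=[
    [0.302,0.647,0,0.19,50],
    [0.302,0.647,0,0.19,50],
    [0.302,0.647,0,0.19,50],
    [0.302,0.647,0,0.19,50],
    [0.302,0.647,0,0.19,50],
    [0.302,0.647,0,0.19,50],
    [0.302,0.647,0,0.19,50],
    [0.302,0.647,0,0.19,50],
    [0.302,0.647,0,0.19,50],
    [0.302,0.647,0,0.19,50],
  ],
)

```text
t: 1.77
tcp_pos: [0.506, 0.0979, 0.2993]
ee_rot: [-0.0, 0.171, 0.985, 0.001]
force: [-0.7, 0.4, -0.1]
gripper_width: 0.0423
grip_force: 0.0
```

Emit:
send_rows(
  steps=[
    [0,0,0,0.109,50],
    [0,0,0,0.109,50],
    [0,0,0,0.109,50],
    [0,0,0,0.109,50],
    [0,0,0,0.109,50],
    [0,0,0,0.109,50],
    [0,0,0,0.109,50],
  ],
)

```text
t: 2.35
tcp_pos: [0.5045, 0.0938, 0.2998]
ee_rot: [-0.001, -0.165, 0.986, 0.0]
force: [0.7, -0.1, -0.1]
gripper_width: 0.0428
grip_force: 0.0
```

Run:
```python
from h import *
o=bot.get_obs(); print(o['t'],o['tcp_pos'],o['joint_pos'])
q=o['ee_rot'];print(np.degrees(2*np.arctan2(q[2],q[1])))
side=bot.grab_frame('side'); cv2.imwrite('pics/s1.png',cv2.resize(side[180:400,220:480],None,fx=2.8,fy=2.7))
for p in [(.505,.0935,.184),(.5267,.1015,.184),(.4833,.0855,.184)]: print(px('side',p))
print(w('side',311,242,.184))
```

```text
2.35 [0.50453444 0.09382173 0.29984533] [ 2.72752384e-02  1.83594628e-01 -3.26146871e-03  1.38501992e+00
  9.68964297e-05 -3.04866009e-01]
199.03028868268964
[312.31528858 241.42397419]
[299.63288587 241.15074348]
[325.02725624 241.69784185]
[0.50659181 0.09586171 0.184     ]
```

View pics/s1.png

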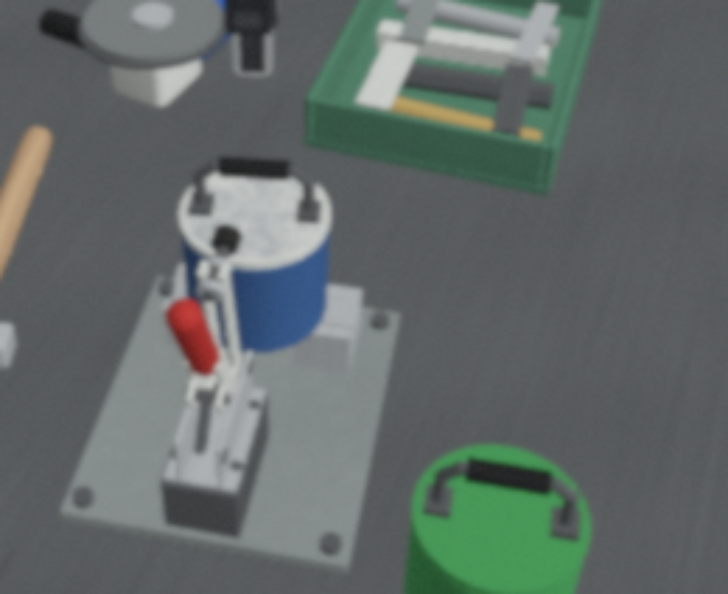

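The side view puts the handle grip at side pixel (311,242). That agrees with the top measurement to 2 mm, so I descend and grip.

Emit:
send_rows(
  steps=[
    [0.002,0.002,-0.08,0,50],
    [0.002,0.002,-0.15,0,50],
    [0.002,0.002,-0.2,0,50],
    [0.002,0.002,-0.232,0,50],
    [0.002,0.002,-0.232,0,50],
    [0.002,0.002,-0.232,0,0],
    [0.002,0.002,-0.232,0,0],
    [0.002,0.002,-0.232,0,0],
    [0.002,0.002,-0.232,0,0],
    [0.002,0.002,-0.232,0,0],
  ],
  force=70,
)

```text
t: 3.23
tcp_pos: [0.5068, 0.0947, 0.1859]
ee_rot: [0.001, -0.164, 0.986, -0.0]
force: [-0.8, -0.8, 5.6]
gripper_width: 0.0115
grip_force: 68.3
```

Emit:
send_rows(
  steps=[
    [0,0,0.02,0,0],
    [0,0,0.05,0,0],
    [0,0,0.09,0,0],
    [0,0,0.12,0,0],
    [0,0,0.12,0,0],
  ],
)

```text
t: 3.65
tcp_pos: [0.507, 0.095, 0.2474]
ee_rot: [0.002, -0.165, 0.986, -0.0]
force: [1.0, 0.2, -5.7]
gripper_width: 0.0117
grip_force: 68.5
```

Emit:
send_rows(
  steps=[
    [0.004,-0.03,0,0,0],
    [0.012,-0.08,0,0,0],
    [0.02,-0.14,0,0,0],
    [0.028,-0.2,0,0,0],
    [0.036,-0.24,-0.02,0,0],
    [0.039,-0.257,-0.07,0,0],
    [0.039,-0.257,-0.12,0,0],
    [0.039,-0.257,-0.16,0,0],
    [0.039,-0.257,-0.185,0,0],
    [0.039,-0.257,-0.2,0,0],
  ],
)

```text
t: 4.48
tcp_pos: [0.523, -0.0334, 0.141]
ee_rot: [-0.003, -0.164, 0.986, 0.001]
force: [-0.6, 0.4, -5.0]
gripper_width: 0.0116
grip_force: 68.3
```

Emit:
send_rows(
  steps=[
    [0,0,-0.006,0,0],
    [0,0,-0.012,0,0],
    [0,0,-0.018,0,0],
    [0,0,-0.021,0,0],
    [0,0,-0.021,0,0],
  ],
)

```text
t: 4.9
tcp_pos: [0.5256, -0.0337, 0.1342]
ee_rot: [0.0, -0.165, 0.986, -0.0]
force: [0.1, -0.1, -5.8]
gripper_width: 0.0117
grip_force: 68.5
```

Emit:
send_rows(
  steps=[
    [0,0,-0.001,0,0],
    [0,0,-0.002,0,0],
    [0,0,-0.003,0,0],
    [0,0,-0.003,0,0],
  ],
)

```text
t: 5.23
tcp_pos: [0.5257, -0.0338, 0.134]
ee_rot: [0.001, -0.165, 0.986, -0.0]
force: [-2.9, 1.2, 5.9]
gripper_width: 0.0114
grip_force: 69.7
```

Emit:
send_rows(
  steps=[
    [0,0,0,0,20],
    [0,0,0,0,35],
    [0,0,0,0,50],
    [0,0,0,0,50],
    [0,0,0.03,0,50],
    [0,0,0.1,0,50],
    [0,0,0.17,0,50],
    [0,0,0.24,0,50],
    [0,0,0.28,0,50],
  ],
)

```text
t: 5.98
tcp_pos: [0.5265, -0.0339, 0.2764]
ee_rot: [0.002, -0.165, 0.986, -0.001]
force: [0.8, -0.1, 0.1]
gripper_width: 0.0428
grip_force: 0.0
```

Run:
```python
from h import *
o=bot.get_obs(); print(o['t'],o['tcp_pos'],o['force'],o['gripper_width'])
cv2.imwrite('pics/t2.png',cv2.resize(bot.grab_frame('top')[210:330,160:330],None,fx=4.5,fy=4.5,interpolation=cv2.INTER_CUBIC))
```

```text
5.9833 [ 0.5264547  -0.03394625  0.27637412] [ 0.80747872 -0.13652459  0.11076254] 0.04280427570212691
```

View pics/t2.png

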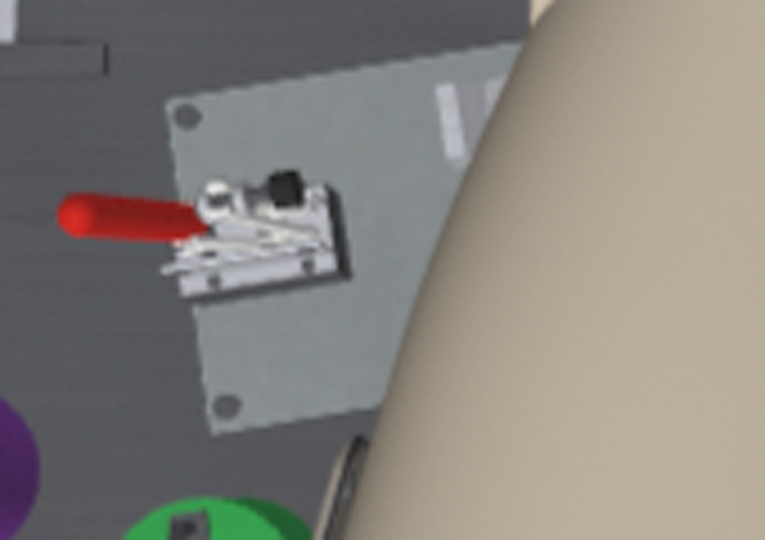

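The top view is blocked by the forearm. I'll go above the brass bar and look again from there.

Emit:
send_rows(
  steps=[
    [-0.03,-0.067,0,-0.0547,50],
    [-0.07,-0.15,0,-0.0547,47],
    [-0.11,-0.24,-0.04,-0.0547,47],
    [-0.14,-0.31,-0.1,-0.0547,47],
    [-0.15,-0.337,-0.14,-0.0547,47],
    [-0.15,-0.337,-0.14,-0.0547,47],
    [-0.15,-0.337,-0.14,-0.0547,47],
  ],
)

```text
t: 6.62
tcp_pos: [0.4484, -0.2029, 0.2002]
ee_rot: [-0.002, 0.008, 1.0, 0.001]
force: [-0.4, 0.5, -0.6]
gripper_width: 0.0401
grip_force: 0.0
```

Run:
```python
from h import *
o=bot.get_obs(); print(o['t'],o['tcp_pos'],o['gripper_width']); q=o['ee_rot'];print(np.degrees(2*np.arctan2(q[2],q[1])))
a=cv2.resize(bot.grab_frame('top')[210:310,180:340],None,fx=5,fy=5,interpolation=cv2.INTER_CUBIC)
cv2.imwrite('pics/t3.png',a)
```

```text
6.6167 [ 0.44844666 -0.20292419  0.20022804] 0.04006428811958879
179.04547511653053
```

View pics/t3.png

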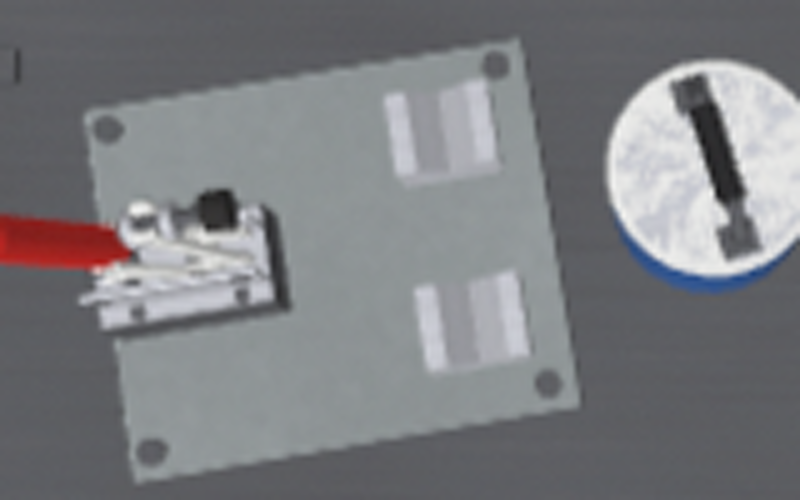

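The can stands upright on the bench, with clear gaps to the plate and the crate. The V-block grooves show at crop (449,129) and (476,321). Next I descend on the brass bar.

Emit:
send_rows(
  steps=[
    [0,0,-0.08,0,47],
    [0,0,-0.16,0,47],
    [0,0,-0.22,0,47],
    [0,0,-0.27,0,47],
    [0,0,-0.3,0,47],
    [0,0,-0.32,0,47],
    [0,0,-0.336,0,47],
    [0,0,-0.336,0,47],
  ],
)

```text
t: 7.33
tcp_pos: [0.4509, -0.2015, 0.034]
ee_rot: [-0.0, 0.006, 1.0, 0.0]
force: [-0.8, -0.0, -0.4]
gripper_width: 0.04
grip_force: 0.0
```

Run:
```python
from h import *
o=bot.get_obs(); print(o['t'],o['tcp_pos'],o['force'],o['gripper_width'])
def t3(x,y,z): return w('top',180+(x+.5)/5-.5,210+(y+.5)/5-.5,z)
a=t3(449,128,.037);b=t3(476,321,.037); print('groove',a,b,(a+b)/2,np.linalg.norm(a-b),np.degrees(np.arctan2(*(a-b)[[1,0]])))
c=[t3(*p,.052) for p in [(385,97),(487,80),(413,287),(517,270)]]; print(np.array(c))
P=np.array([c_[:2] for c_ in c]); F=np.array([[.068,.025],[.068,-.025],[-.028,.025],[-.028,-.025]])
W=np.array([t3(*p,.012)[:2] for p in [(83,112),(520,38),(581,405),(135,483)]])
F=np.r_[F,[[.095,.18],[.095,-.045],[-.095,-.045],[-.095,.18]]];P=np.r_[P,W]
def fit(F,W):
    a=F-F.mean(0); b=W-W.mean(0)
    th=np.arctan2((a[:,0]*b[:,1]-a[:,1]*b[:,0]).sum(),(a*b).sum()); M=R.from_euler('z',th).as_matrix()[:2,:2]
    o=W.mean(0)-M@F.mean(0); print('fit',o,np.degrees(th),(1e3*(F@M.T+o-W)).round(1).tolist())
fit(F,P); fit(F[:4],P[:4]); fit(F[4:],P[4:])
```

```text
7.3333 [ 0.45087077 -0.20151395  0.03399129] [-0.79344733 -0.01602451 -0.36655688] 0.039986922872326455
groove [0.55320218 0.09573996 0.037     ] [0.45761783 0.08073801 0.037     ] [0.50541001 0.08823899 0.037     ] 0.09675447112958795 8.919799998679272
[[0.56572967 0.12592672 0.052     ]
 [0.57451651 0.07627458 0.052     ]
 [0.47256003 0.11024092 0.052     ]
 [0.48106901 0.06024037 0.052     ]]
fit [0.50363999 0.08967434] 10.143385180110519 [[0.4, 0.3], [0.5, 0.8], [-0.9, -0.9], [-0.6, -0.1], [0.7, 0.7], [0.7, -0.6], [-0.2, -1.1], [-0.6, 1.0]]
fit [0.50375415 0.08980429] 9.690047197474046 [[0.8, -0.0], [0.5, 0.3], [-0.6, -0.5], [-0.7, 0.2]]
fit [0.50354453 0.08970852] 10.183020817880207 [[0.5, 0.8], [0.6, -0.5], [-0.3, -1.2], [-0.8, 0.9]]
```

Emit:
send_rows(
  steps=[
    [0,0,-0.002,0,47],
    [0,0,-0.002,0,20],
    [0,0,-0.002,0,0],
    [0,0,-0.002,0,0],
    [0,0,-0.002,0,0],
    [0,0,-0.002,0,0],
    [0,0,-0.002,0,0],
  ],
  force=100,
)

```text
t: 7.92
tcp_pos: [0.4513, -0.202, 0.035]
ee_rot: [0.001, 0.006, 1.0, 0.0]
force: [-0.2, 3.9, 5.4]
gripper_width: 0.0177
grip_force: 97.9
```

Emit:
send_rows(
  steps=[
    [0,0,0.01,0,0],
    [0,0,0.03,0,0],
    [0,0,0.05,0,0],
    [0,0,0.07,0,0],
    [0,0,0.09,0,0],
    [0,0,0.11,0,0],
    [0,0,0.13,0,0],
    [0,0,0.15,0,0],
    [0,0,0.15,0,0],
  ],
)

```text
t: 8.67
tcp_pos: [0.4517, -0.2031, 0.111]
ee_rot: [0.002, 0.006, 1.0, -0.001]
force: [0.8, -0.1, -5.3]
gripper_width: 0.0176
grip_force: 98.4
```

Run:
```python
from h import *
o=bot.get_obs(); print(o['t'],o['tcp_pos'],o['force'],o['gripper_width'],o['ft_torque'])
a=bot.grab_frame('side')[140:270,310:460]; b=bot.grab_frame('top')[220:320,350:490]
a=cv2.resize(a,(600,520),interpolation=2); 
b=cv2.resize(b,(728,520),interpolation=2)
cv2.imwrite('pics/s4.png',cv2.resize(np.hstack([a,b]),(800,313)))
```

```text
8.6667 [ 0.45169817 -0.20310015  0.11095767] [ 0.77033952 -0.06337632 -5.30335457] 0.017622861752747646 [ 0.00095428 -0.0277962  -0.00418552]
```

View pics/s4.png

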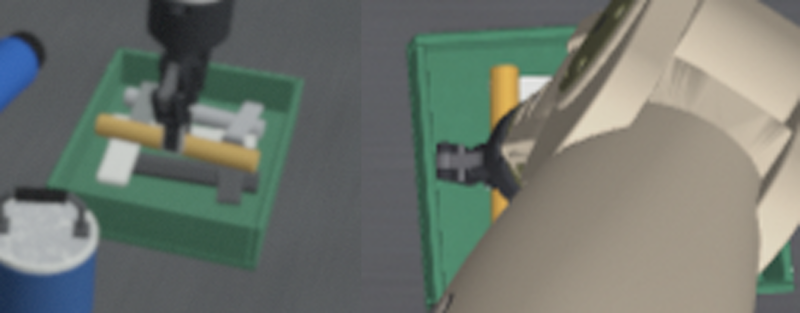

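The bar is clear of the crate and the strips stay inside. In side pixels its ends are near (350,192) and (417,206).

Run:
```python
from h import *
np.set_printoptions(precision=4,suppress=True)
a=w('side',350.4,192,.095);b=w('side',417,206.3,.095);print(a,b,(a+b)/2,np.linalg.norm(a-b),np.degrees(np.arctan2(*(a-b)[[1,0]])))
print('top end',w('top',395.6,241,.095))
im=bot.grab_frame('side'); hsv=cv2.cvtColor(im,cv2.COLOR_BGR2HSV)
m=cv2.inRange(hsv,(12,110,90),(30,255,255)); m[:, :330]=0;m[:,440:]=0;m[:150]=0;m[240:]=0
ys,xs=np.nonzero(m);pts=np.c_[xs,ys].astype(float); c=pts.mean(0);d=np.linalg.svd(pts-c,full_matrices=False)[2][0]; t=(pts-c)@d
e=[c+d*t.min(),c+d*t.max()];print(e,len(t))
# predicted px of bar for offset s
for s in (-.005,0,.005): print(s,px('side',(.4517+.08+s,-.2035,.095)),px('side',(.4517-.08+s,-.2025,.095)))
```

```text
[ 0.5318 -0.2001  0.095 ] [ 0.3706 -0.2035  0.095 ] [ 0.4512 -0.2018  0.095 ] 0.16124236599420824 1.2004551668084122
top end [ 0.5309 -0.2053  0.095 ]
[array([350.7305, 192.1111]), array([415.2979, 207.7719])] 351
-0.005 [352.8894 191.7098] [418.5901 206.9285]
0 [350.925  191.2627] [416.4423 206.4393]
0.005 [348.966  190.8169] [414.3006 205.9514]
```

Emit:
send_rows(
  steps=[
    [0,0,0.06,0,0],
    [0,0,0.13,0,0],
    [0.005,0.04,0.2,0,0],
    [0.02,0.11,0.24,0.006,0],
    [0.036,0.19,0.25,0.014,0],
    [0.053,0.27,0.25,0.022,0],
    [0.07,0.35,0.25,0.03,0],
    [0.085,0.43,0.25,0.03,0],
    [0.097,0.51,0.25,0.03,0],
    [0.104,0.56,0.25,0.03,0],
  ],
)

```text
t: 9.65
tcp_pos: [0.5019, 0.0813, 0.2324]
ee_rot: [-0.001, -0.089, 0.996, 0.001]
force: [0.6, -0.1, -4.7]
gripper_width: 0.0175
grip_force: 99.5
```

Emit:
send_rows(
  steps=[
    [0,0.015,0,0,0],
    [0,0.025,0,0,0],
    [0,0.025,0,0,0],
    [0,0.025,0,0,0],
    [0,0.025,0,0,0],
  ],
)

```text
t: 10.07
tcp_pos: [0.5022, 0.089, 0.2331]
ee_rot: [-0.0, -0.087, 0.996, -0.0]
force: [0.0, 0.3, -4.4]
gripper_width: 0.0181
grip_force: 99.4
```

Run:
```python
from h import *
o=bot.get_obs(); print(o['t'],o['tcp_pos'],o['force'],o['gripper_width'],o['ft_torque']); q=o['ee_rot'];print(np.degrees(2*np.arctan2(q[2],q[1])))
```

```text
10.0667 [0.50217454 0.08904823 0.23306616] [ 0.00601063  0.28037364 -4.44229876] 0.01814678505169798 [ 0.02536926 -0.06194457 -0.04531443]
189.95222764011584
```

Emit:
send_rows(
  steps=[
    [0.003,0.001,-0.06,0,0],
    [0.003,0.001,-0.13,0,0],
    [0.003,0.001,-0.2,0,0],
    [0.003,0.001,-0.26,0,0],
    [0.003,0.001,-0.295,0,0],
    [0.003,0.001,-0.305,0,0],
    [0.003,0.001,-0.305,0,0],
  ],
)

```text
t: 10.65
tcp_pos: [0.5027, 0.0896, 0.0795]
ee_rot: [-0.002, -0.087, 0.996, 0.0]
force: [-0.4, -0.5, -4.1]
gripper_width: 0.0179
grip_force: 99.5
```

Emit:
send_rows(
  steps=[
    [0,0,-0.004,0,0],
    [0,0,-0.008,0,0],
    [0,0,-0.012,0,0],
    [0,0,-0.012,0,0],
  ],
)

```text
t: 10.98
tcp_pos: [0.5046, 0.0907, 0.0757]
ee_rot: [0.001, -0.088, 0.996, -0.0]
force: [-0.6, -0.7, -4.7]
gripper_width: 0.0178
grip_force: 99.5
```

Emit:
send_rows(
  steps=[
    [0,0,-0.003,0,0],
    [0,0,-0.006,0,0],
    [0,0,-0.009,0,0],
    [0,0,-0.009,0,0],
  ],
)

```text
t: 11.32
tcp_pos: [0.5036, 0.0908, 0.0701]
ee_rot: [-0.0, -0.088, 0.996, 0.0]
force: [-0.8, 0.2, -4.9]
gripper_width: 0.018
grip_force: 99.5
```

Emit:
send_rows(
  steps=[
    [0,0,-0.001,0,0],
    [0,0,-0.002,0,0],
    [0,0,-0.003,0,0],
    [0,0,-0.003,0,0],
  ],
)

```text
t: 11.65
tcp_pos: [0.5038, 0.0908, 0.0687]
ee_rot: [-0.0, -0.088, 0.996, 0.0]
force: [0.4, -0.4, -5.1]
gripper_width: 0.0181
grip_force: 99.5
```

Emit:
send_rows(
  steps=[
    [0,0,-0.0015,0,0],
    [0,0,-0.003,0,0],
    [0,0,-0.0045,0,0],
    [0,0,-0.0045,0,0],
  ],
)

```text
t: 11.98
tcp_pos: [0.5039, 0.0909, 0.0685]
ee_rot: [0.001, -0.088, 0.996, -0.0]
force: [-6.1, -0.8, 12.0]
gripper_width: 0.0175
grip_force: 101.5
```

The force flipped at TCP z = 0.0685, as expected for a seated bar. I release, rise and look.

Emit:
send_rows(
  steps=[
    [0,0,0.002,0,15],
    [0,0,0.002,0,30],
    [0,0,0.002,0,45],
    [0,0,0.002,0,45],
    [0,0,0.05,0,45],
    [0,0,0.12,0,45],
    [0,0,0.19,0,45],
    [0,0,0.27,0,45],
    [0,0,0.35,0,45],
    [0,0,0.37,0,45],
  ],
)

```text
t: 12.82
tcp_pos: [0.5067, 0.0909, 0.2584]
ee_rot: [0.005, -0.088, 0.996, -0.0]
force: [1.0, 0.7, 0.6]
gripper_width: 0.0385
grip_force: 0.0
```

Emit:
send_rows(
  steps=[
    [0,-0.08,0,0,30],
    [0,-0.16,0,0,0],
    [0,-0.24,0,0,0],
    [0,-0.32,0,0,0],
    [0,-0.4,0,0,0],
    [0,-0.44,0,0,0],
    [0,-0.44,0,0,0],
  ],
)

```text
t: 13.4
tcp_pos: [0.5042, -0.1335, 0.2511]
ee_rot: [0.0, -0.085, 0.996, -0.001]
force: [1.3, 0.2, 0.2]
gripper_width: 0.0002
grip_force: 0.0
```

Run:
```python
from h import *
o=bot.get_obs(); print(o['t'],o['tcp_pos'],o['force'],o['gripper_width'])
cv2.imwrite('pics/t5.png',cv2.resize(bot.grab_frame('top')[210:310,180:340],None,fx=5,fy=5,interpolation=cv2.INTER_CUBIC))
```

```text
13.4 [ 0.50417113 -0.13349855  0.25107031] [1.29850467 0.23735033 0.22837109] 0.00016009643674541734
```

View pics/t5.png

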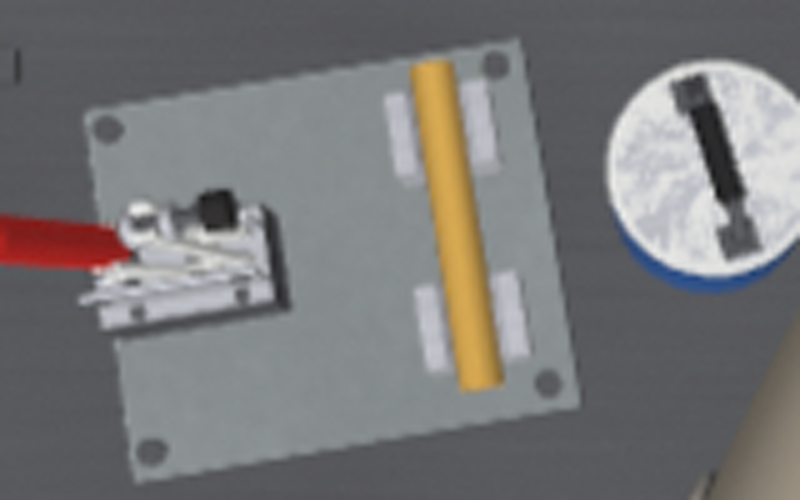

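The bar lies in both grooves with about equal overhang at each end (ends at crop (434,62) and (481,390)). The can is still upright. Next is the handle: I work out the push path for the shut fingertips.

Run:
```python
from h import *
np.set_printoptions(precision=4,suppress=True)
def t3(x,y,z): return w('top',180+(x+.5)/5-.5,210+(y+.5)/5-.5,z)
print('bar centre',(t3(434,62,.06)+t3(481,390,.06))/2)
o=np.array([.5037,.0897]);th=np.radians(10)
W=lambda y:o+y*np.array([-np.sin(th),np.cos(th)])
print('pre',W(.130))
p0=np.r_[W(.130),.243]
for f in np.linspace(0,1,11):
    t=np.radians(67-70*f);p=np.radians(-8.5+98.5*f);s=.133
    h=np.array([.1,.095])+.0202*np.array([np.cos(p),np.sin(p)])
    c=h+s*np.array([np.cos(t),np.sin(t)])+.01*np.array([-np.sin(t),np.cos(t)])
    q=np.r_[W(c[0]-.0145),c[1]+.019]; print(round(f,1),c,q,(q-p0)/.5)
```

```text
bar centre [0.5022 0.0888 0.06  ]
pre [0.4811 0.2177]
0.0 [0.1627 0.2183] [0.478  0.2357 0.2373] [-0.0063  0.0359 -0.0113]
0.1 [0.178  0.2157] [0.4753 0.2507 0.2347] [-0.0116  0.066  -0.0167]
0.2 [0.1919 0.2112] [0.4729 0.2644 0.2302] [-0.0165  0.0933 -0.0257]
0.3 [0.204  0.2049] [0.4708 0.2764 0.2239] [-0.0207  0.1173 -0.0383]
0.4 [0.2144 0.1968] [0.469  0.2866 0.2158] [-0.0243  0.1377 -0.0543]
0.5 [0.2228 0.1871] [0.4675 0.2948 0.2061] [-0.0272  0.1542 -0.0737]
0.6 [0.2291 0.1759] [0.4664 0.3011 0.1949] [-0.0294  0.1667 -0.0962]
0.7 [0.2334 0.1632] [0.4657 0.3052 0.1822] [-0.0309  0.175  -0.1216]
0.8 [0.2355 0.1492] [0.4653 0.3073 0.1682] [-0.0316  0.1792 -0.1496]
0.9 [0.2354 0.1342] [0.4653 0.3073 0.1532] [-0.0316  0.1791 -0.1797]
1.0 [0.2333 0.1182] [0.4657 0.3052 0.1372] [-0.0309  0.175  -0.2115]
```

Emit:
send_rows(
  steps=[
    [-0.005,0.08,0.04,0,0],
    [-0.01,0.16,0.06,0,0],
    [-0.016,0.24,0.06,0,0],
    [-0.022,0.32,0.06,0,0],
    [-0.027,0.4,0.06,0,0],
    [-0.033,0.48,0.06,0,0],
    [-0.038,0.56,0.06,0,0],
    [-0.043,0.64,0.06,0,0],
    [-0.046,0.69,0.06,0,0],
    [-0.046,0.7,0.06,0,0],
  ],
)

```text
t: 14.28
tcp_pos: [0.4792, 0.2259, 0.2814]
ee_rot: [-0.0, -0.091, 0.996, 0.001]
force: [-0.1, -0.6, -0.1]
gripper_width: 0.0005
grip_force: 0.0
```

Emit:
send_rows(
  steps=[
    [0.002,-0.012,-0.02,0,0],
    [0.002,-0.012,-0.05,0,0],
    [0.002,-0.012,-0.075,0,0],
    [0.002,-0.012,-0.075,0,0],
    [0.002,-0.012,-0.075,0,0],
  ],
)

```text
t: 14.7
tcp_pos: [0.4809, 0.2149, 0.2436]
ee_rot: [-0.001, -0.088, 0.996, -0.0]
force: [-0.3, 0.0, 0.5]
gripper_width: 0.0
grip_force: 0.0
```

Emit:
send_rows(
  steps=[
    [-0.006,0.041,-0.011,0,0],
    [-0.009,0.056,-0.014,0,0],
    [-0.012,0.072,-0.017,0,0],
    [-0.014,0.085,-0.021,0,0],
    [-0.017,0.099,-0.026,0,0],
    [-0.019,0.111,-0.032,0,0],
    [-0.021,0.123,-0.038,0,0],
    [-0.023,0.133,-0.046,0,0],
    [-0.024,0.143,-0.054,0,0],
  ],
)

```text
t: 15.45
tcp_pos: [0.4705, 0.2868, 0.219]
ee_rot: [0.002, -0.088, 0.996, 0.001]
force: [0.7, -0.6, 1.0]
gripper_width: -0.0001
grip_force: 0.0
```

Run:
```python
from h import *
o=bot.get_obs(); print(o['t'],o['tcp_pos'],o['force'])
cv2.imwrite('pics/s6.png',cv2.resize(bot.grab_frame('side')[200:420,200:440],None,fx=2.7,fy=2.7,interpolation=2))
```

```text
15.45 [0.47050099 0.28678643 0.21897967] [ 0.65319709 -0.56247169  0.97970744]
```

View pics/s6.png

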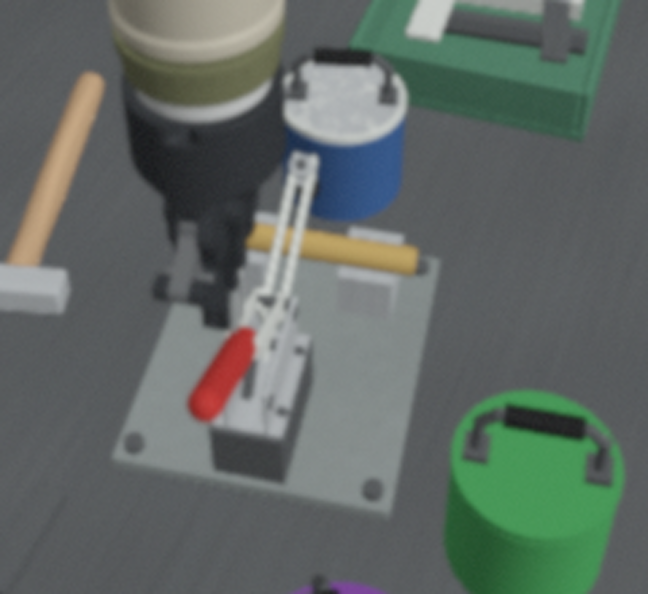

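The handle is turning with the fingertip and the arm is swinging over, so I keep following the path.

Emit:
send_rows(
  steps=[
    [-0.002,0.008,-0.01,0,0],
    [-0.003,0.016,-0.019,0,0],
    [-0.004,0.023,-0.03,0,0],
    [-0.005,0.029,-0.042,0,0],
    [-0.006,0.033,-0.054,0,0],
    [-0.007,0.037,-0.067,0,0],
    [-0.007,0.039,-0.081,0,0],
    [-0.007,0.041,-0.095,0,0],
    [-0.007,0.041,-0.11,0,0],
  ],
)

```text
t: 16.25
tcp_pos: [0.4662, 0.3072, 0.1613]
ee_rot: [-0.0, -0.088, 0.996, 0.0]
force: [-0.5, 0.8, 1.6]
gripper_width: -0.0001
grip_force: 0.6
```

Emit:
send_rows(
  steps=[
    [0,0,-0.012,0,0],
    [0,-0.002,-0.024,0,0],
    [0,-0.003,-0.034,0,0],
    [0,-0.004,-0.04,0,0],
  ],
)

```text
t: 16.58
tcp_pos: [0.466, 0.3044, 0.1412]
ee_rot: [-0.0, -0.088, 0.996, -0.0]
force: [-0.3, -0.4, -0.3]
gripper_width: 0.0002
grip_force: 0.0
```

Emit:
send_rows(
  steps=[
    [0,0,-0.006,0,0],
    [0,0,-0.012,0,0],
    [0,0,-0.016,0,0],
    [0,0,-0.016,0,0],
  ],
)

```text
t: 16.92
tcp_pos: [0.4662, 0.3046, 0.1347]
ee_rot: [0.0, -0.088, 0.996, -0.0]
force: [-3.0, -1.8, 7.3]
gripper_width: -0.0002
grip_force: 3.6
```

Run:
```python
from h import *
o=bot.get_obs(); print(o['t'],o['tcp_pos'],o['force'])
cv2.imwrite('pics/s7.png',cv2.resize(bot.grab_frame('side')[200:420,200:440],None,fx=2.7,fy=2.7,interpolation=2))
```

```text
16.9167 [0.46622466 0.30460908 0.13467665] [-3.0437783  -1.75933899  7.26931388]
```

View pics/s7.png

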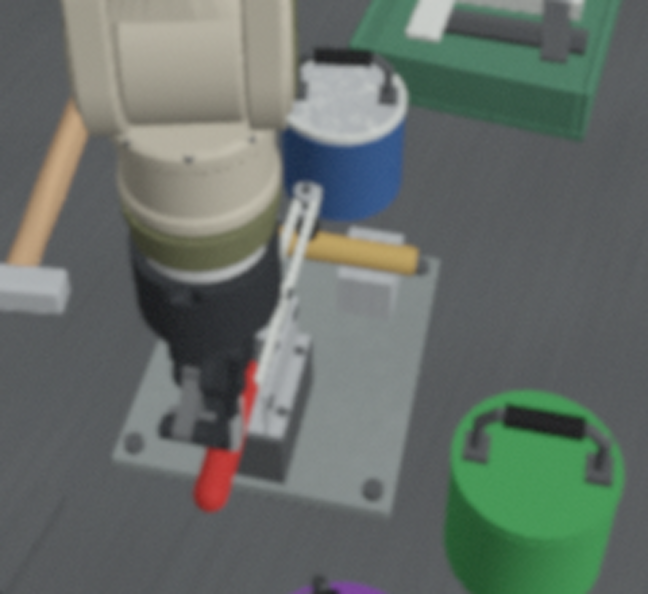

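The handle now looks near level, with its tip at side pixel (278,384) and the arm end near (314,270). I check this against the closed geometry.

Run:
```python
from h import *
np.set_printoptions(precision=1,suppress=True)
o=np.array([.5037,.0897]);th=np.radians(10)
W=lambda y,z:np.r_[o+y*np.array([-np.sin(th),np.cos(th)]),z]
for al in (100,95,90,80,70,60):
    p=np.radians(al-8.5); h=np.array([.1,.095])+.0202*np.array([np.cos(p),np.sin(p)])
    a=np.radians(80+al-0); e=np.array([.1,.095])+.111*np.array([np.cos(a),np.sin(a)])
    print(al,'arm end',px('side',W(*e)))
for t in (10,5,0,-4):
    t_=np.radians(t); print(t,'tip',px('side',W(.1+.155*np.cos(t_),.115+.155*np.sin(t_))))
```

```text
100 arm end [315.6 270.9]
95 arm end [315.5 267.5]
90 arm end [315.3 264.4]
80 arm end [314.6 259.1]
70 arm end [313.5 255.2]
60 arm end [312.1 252.9]
10 tip [276.  371.4]
5 tip [276.2 377.5]
0 tip [276.7 382.8]
-4 tip [277.2 386.5]
```

Emit:
send_rows(
  steps=[
    [0,0,-0.003,0,0],
    [0,0,-0.006,0,0],
    [0,0,-0.009,0,0],
    [0,0,-0.009,0,0],
  ],
)

```text
t: 17.3
tcp_pos: [0.4663, 0.3048, 0.1316]
ee_rot: [0.001, -0.088, 0.996, 0.0]
force: [-5.0, -2.3, 15.0]
gripper_width: 0.0001
grip_force: 7.2
```

Emit:
send_rows(
  steps=[
    [0,0,-0.003,0,0],
    [0,0,-0.006,0,0],
    [0,0,-0.006,0,0],
    [0,0,-0.006,0,0],
  ],
)

```text
t: 17.63
tcp_pos: [0.4664, 0.3049, 0.1296]
ee_rot: [0.001, -0.088, 0.996, 0.0]
force: [-6.5, -2.9, 19.3]
gripper_width: 0.0
grip_force: 9.7
```

Emit:
send_rows(
  steps=[
    [0,0,0.03,0,0],
    [0,0,0.09,0,0],
    [0,0,0.17,0,0],
    [0,0,0.25,0,0],
    [-0.03,-0.06,0.31,0,0],
    [-0.06,-0.14,0.33,0,0],
    [-0.08,-0.22,0.33,0,0],
    [-0.1,-0.3,0.33,0,0],
    [-0.12,-0.38,0.33,0,0],
    [-0.12,-0.46,0.33,0,0],
  ],
)

```text
t: 18.47
tcp_pos: [0.4044, 0.0755, 0.2919]
ee_rot: [0.0, -0.088, 0.996, -0.0]
force: [1.2, 0.2, -0.5]
gripper_width: 0.0001
grip_force: 0.0
```

Emit:
send_rows(
  steps=[
    [0,-0.08,0,0,0],
    [0,-0.16,0,0,0],
    [0,-0.24,0,0,0],
    [0,-0.32,0,0,0],
    [0,-0.36,0,0,0],
    [0,-0.36,0,0,0],
  ],
)

```text
t: 18.97
tcp_pos: [0.4065, -0.1072, 0.2915]
ee_rot: [0.0, -0.085, 0.996, -0.001]
force: [0.9, -0.6, 0.4]
gripper_width: 0.0003
grip_force: 0.0
```

Run:
```python
from h import *
o=bot.get_obs(); print(o['t'],o['tcp_pos'],o['force'])
a=bot.grab_frame('side')[220:400,250:430]; b=bot.grab_frame('top')[205:325,170:340]
cv2.imwrite('pics/f.png',np.hstack([cv2.resize(a,(360,360),interpolation=2),cv2.resize(b,(440,311),interpolation=2) if 0 else cv2.copyMakeBorder(cv2.resize(b,(440,311),interpolation=2),0,49,0,0,0)]))
```

```text
18.9667 [ 0.40654575 -0.10722414  0.2914509 ] [ 0.90980625 -0.5917956   0.42355528]
```

View pics/f.png

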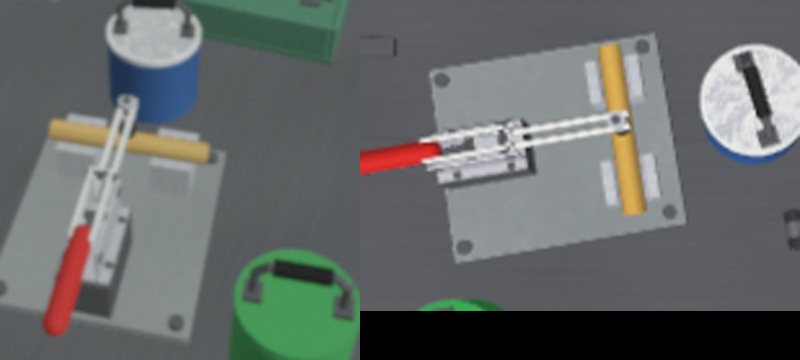

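The arm lies over the bar's middle, the bar is in both grooves and the can is upright. I check numerically that the handle is on its stop.

Run:
```python
from h import *
o=np.array([.5037,.0897]);th=np.radians(10)
W=lambda x,y,z:np.r_[o+R.from_euler('z',th).as_matrix()[:2,:2]@[x,y],z]
im=bot.grab_frame('side');hsv=cv2.cvtColor(im,cv2.COLOR_BGR2HSV)
m=(cv2.inRange(hsv,(0,130,60),(9,255,255))|cv2.inRange(hsv,(170,130,60),(180,255,255)))
m[:300]=0; m[:,350:]=0
ys,xs=np.nonzero(m);print('seen cols',xs.min(),xs.max(),'rows',ys.min(),ys.max(),'centroid',xs.mean(),ys.mean(),len(xs))
for t in (8,4,2,0,-2,-4):
    a=np.radians(t); P=[]
    for s in np.linspace(.065,.155,19):
        for k in np.radians(range(0,360,15)):
            n=.01*np.sin(k); P.append(px('side',W(.01*np.cos(k),.1+s*np.cos(a)-n*np.sin(a),.115+s*np.sin(a)+n*np.cos(a))))
    P=np.array(P); q=np.zeros(m.shape,np.uint8); cv2.fillConvexPoly(q,cv2.convexHull(P.astype(np.float32)).round().astype(int),255)
    yy,xx=np.nonzero(q); print(t,P.min(0).round(1),P.max(0).round(1),xx.mean().round(1),yy.mean().round(1),'iou',round(((q>0)&(m>0)).sum()/((q>0)|(m>0)).sum(),3))
```

```text
seen cols 272 294 rows 333 387 centroid 283.456228956229 361.57575757575756 594
8 [269.6 327.3] [297.8 378.6] 284.1 353.1 iou 0.532
4 [269.9 329.6] [297.8 382.9] 284.0 356.6 iou 0.66
2 [270.1 330.7] [297.9 384.8] 284.2 358.2 iou 0.735
0 [270.4 331.7] [297.9 386.6] 284.3 359.8 iou 0.756
-2 [270.7 332.7] [298.  388.3] 284.5 360.8 iou 0.78
-4 [271.  333.7] [298.  389.9] 284.7 362.0 iou 0.731
```

```bash
python3 -c "
from workcell import bot
print(bot.close_job())"
```

```text
the job is handed in; nothing more can be done
None
```

The job is handed in at about 19 s (verdict not shown): the can stands upright on the bench beside the fixture, the brass bar lies centred in both V-blocks, and the clamp handle reads 2–3° below level, at or near its stop.

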